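# Pipe fit-up: lay the run in the saddles and hold the branch over it

## Task

Lower the long pipe into the two V-saddles, keeping hold of it until it sits, so that it lies level in both with its chalk ring midway between them, and let go. Then pick up the branch stub (the upright one with the thicker collar at its top) and hold it upright and still over the chalk ring, centred on the pipe, with its foot about 15 mm clear above the pipe for tacking. Finish while holding it there: do not put it down or let go, and leave the other things on the bench where they are.

Things in the scene. Friction and masses are not known exactly. Their poses are not given: they have to be found in the camera images.
- pipe: bare steel pipe 260 mm long, 34 mm outside diameter, 0.35 to 0.7 kg, with a 4 mm wide chalk ring around its middle. Origin on its axis at mid-length (inside the chalk ring); x runs along the axis, either end will do. At the start it lies level in the wooden rest, axis 35 mm above the table, free to be gripped at its middle from above.
- saddles: V-saddle fixture bolted to the bench: grey base plate 200 x 60 x 10 mm with two upward-opening 90 degree V's of dark angle iron, each 30 mm long, centred 75 mm either side of the middle along x; V 64 mm wide, inner bottom 35 mm, tips 67 mm above the table; free space between them for a gripper. Origin under the plate's centre at table height; x along the line through both V's.
- seat (a point): the middle of the pipe's axis when it lies properly in the V's: midway between the two V's, 59 mm above the table; axes as the fixture's (the seated pipe's top is then 76 mm above the table)
- rest: low wooden rest fixed to the bench, holding the pipe at the start: two cross strips 26 x 90 mm, 18 mm high, 85 mm either side of its middle along x, with 10 mm chocks beside the pipe (28 mm high overall), joined by a stringer 22 mm wide and 10 mm high under the pipe. Origin under its centre at table height; x along the pipe.
- branch: branch stub: a steel tube 85 mm tall standing upright on the table, 27 mm outside diameter, with a 34 mm diameter collar over its top 32 mm (53 to 85 mm above its foot); 0.15 to 0.31 kg. Origin at the centre of its foot, z up along its axis.
- branch_foot (a point): centre of the branch stub's foot (its bottom end face)
- plain_stub: a shorter plain steel stub without collar, 27 mm diameter, 60 mm tall, standing upright; to be left alone. Origin at the centre of its foot.
- flange: flat steel flange ring, 90 mm outside and 48 mm inside diameter, 10 mm thick, lying flat; to be left alone. Origin at the centre of its underside.
- hammer: hammer lying on the left of the bench; to be left alone
- file: file with wooden handle, 300 mm, lying on the right of the bench; to be left alone
- square: flat aluminium try square, 200 x 135 mm, 4 mm thick, at the back of the bench; to be left alone
- offcut: open steel pipe offcut, 60 mm diameter, 45 mm tall, at the back of the bench; to be left alone

How it is judged:
By the outcome, as a careful person would: the job done as asked, in the order asked, and still so for the second after the job is handed in, while the arm keeps its last pose, push and grip.
It also fails if it takes over 72 s, if anything falls off the work surface, if the arm or the gripper's body presses on something with over 40 N, if the wrist force passes 120 N, or if a joint passes its speed limit or range.

## Robot

A 7-joint arm with a two-finger parallel gripper is mounted at the origin on the work surface. World frame = base frame: x ahead of the robot, y to its left, z up, the work surface at z = 0. Lengths are in m, angles in rad, forces in N, time in s.
With the tool pointing down it reaches from about 0.425 to 0.875 m from the base axis. Payload 8.4 kg.
Tool frame: the origin (TCP) lies at the very end of the fingers, on their centre line; the grasp point (between the pads) lies 19 mm behind it; z points along the fingers, y is the line along which they close (so a half turn about z gives the same grasp; the last joint's range is limited). The gripper opens to 87 mm and grips with 3 to 60 N. Pads are 19 mm wide; open, the fingers measure 117 mm over their backs; the gripper's body (75 mm by 190 mm) begins 51 mm behind the grasp point.
Start: joints at [1.131, 0.333, 0.04, 1.465, -0.013, 1.343, -0.059], TCP at [0.217, -0.613, 0.223] pointing down, gripper open.
Joint ranges: [-2.58, 2.58], [-0.38, 2.09], [-1.3, 1.39], [0.25, 2.4], [-1.5, 4.64], [0.08, 2.09], [-2.65, 2.65]. Speed limits (rad/s): [2.22, 2.22, 2.79, 2.79, 3.14, 3.14, 3.14].

## Interface

Orientations are given as a unit quaternion [w, x, y, z].
In Python, from station import telemetry, viewer, close_job gives the robot as it stands. The module is installed in compiled form; this text tells all that it offers.
- The arm moves only by the shell command python3 -m creep 'ROWS' [OPENING] [FORCE]. ROWS is JSON, a list of rows, each a list of 4 numbers: the shift along the world's x, y, z in cm, then the turn about the world's z in degrees. A call has 1 to 5 rows; each row is the pose to reach, as a shift and turn from the pose commanded when the call began; what a row does not reach only later rows make up. A row lasts 1/12 s, in which the tool goes at most 41.7 mm and 7.16 degrees, less where a joint would pass 70% of its speed; a pose out of reach is approached as far as the arm can. A call with a gripper value outside its range is refused whole. OPENING is the opening, from -1 (shut) to 1 (fully open), so that 0 is half open, set as the call begins (- or left out, the last holds). The fingers move at their own pace and stop on an object; FORCE is the grip in N (left out, the last holds). Time passes only in rows, so rows that repeat a pose let the fingers close. It gives the time, the measured TCP pose, the force, the opening and the grip force at its end, in the units of the state.
- telemetry.state(): the state, without advancing time (a new reading comes with each control period).
- viewer.capture(name): name is "scene" or "side" or "wrist"; returns a dict with "frame" (400x640x3 uint8, red, green, blue), "fov_y" (degrees; the focal length in pixels is half the picture's height over the tangent of half this angle, whatever the lens; pixels are square), "cx", "cy" (the principal point, pixels), "world_from_camera" (4x4, takes a point from camera to world coordinates). Camera axes: x right, y down, z forward; pixel columns grow to the right and rows downward; lengths in m; the calibration is good to about 2 mm. The wrist camera is an equidistant fisheye: a pixel r from the principal point sees the ray r / f radians off the axis. A picture is of the moment at which its call begins. There is no depth.
- close_job(): hands the job in; it is judged then, once.
The state is a dict: "clock": time; "qpos": joint angles; "joint_vel": joint speeds; "tau": joint torques, N m; "tcp_pos": TCP position; "tool_rot": TCP orientation; "ft_force": force on the tool from outside, world axes, zero at the start; "wrist_torque": the same for the moment, N m; "gripper_width": finger opening in m; "finger_force": force on a finger pad.
Only numpy, scipy, OpenCV 4.12 (cv2) and the standard library are available. Lean on these libraries where they do the work, as an engineer would, in place of code of your own. Each camera call takes 0.05 s, during which the arm holds its last target. There are 200 camera calls.

## Working session

There is one attempt and no reset: what is moved stays moved. The work goes in short steps, Python scripts to look and compute and a shell command to move; the robot and the scene stay as the last step left them, time stands still between calls to the robot, and variables do not carry over. Pictures are saved under pics/ and viewed, at most 12 in all, crops included, and the job is handed in when it is done.

```bash
mkdir -p pics; cat > h.py <<'E'
import numpy as np, cv2
from station import telemetry, viewer
def cap(n, f=None):
    d=viewer.capture(n)
    if f: cv2.imwrite('pics/'+f, d['frame'][:,:,::-1])
    return d
def foc(d): return d['frame'].shape[0]/2/np.tan(np.radians(d['fov_y'])/2)
def ray(d,u,v,fish=False):
    f=foc(d); x=(u-d['cx'])/f; y=(v-d['cy'])/f
    if fish:
        r=np.hypot(x,y); s=np.sinc(r/np.pi); c=np.array([x*s,y*s,np.cos(r)])
    else: c=np.array([x,y,1.])
    T=np.array(d['world_from_camera']); return T[:3,3], T[:3,:3]@c
def onz(d,u,v,z,fish=False):
    o,r=ray(d,u,v,fish); return (o+r*(z-o[2])/r[2])
E
python3 - <<'E'
from h import *
for n in ['scene','side','wrist']:
    d=cap(n,n+'0.png'); print(n,d['fov_y'],d['cx'],d['cy'],np.round(d['world_from_camera'],3).tolist())
s=telemetry.state(); print({k:np.round(v,3) for k,v in s.items()})
E
```

```text
scene 48.109662305708504 317.5635920595997 199.3566878435752 [[0.741, 0.581, -0.336, 1.054], [0.671, -0.634, 0.384, -0.513], [0.01, -0.51, -0.86, 1.234], [0.0, 0.0, 0.0, 1.0]]
side 42.905906929209806 321.42724213589054 197.96426524621754 [[0.985, -0.097, 0.141, 0.424], [-0.171, -0.479, 0.861, -1.208], [-0.015, -0.873, -0.488, 0.75], [0.0, 0.0, 0.0, 1.0]]
wrist 65.70646984690485 320.51645456700146 201.26952260816122 [[0.333, -0.906, -0.262, 0.287], [-0.943, -0.32, -0.092, -0.586], [-0.0, 0.277, -0.961, 0.384], [0.0, 0.0, 0.0, 1.0]]
{'clock': np.float64(0.15), 'qpos': array([ 1.131,  0.334,  0.04 ,  1.466, -0.013,  1.343, -0.059]), 'joint_vel': array([ 0.001, -0.001, -0.001, -0.002,  0.001, -0.   , -0.001]), 'tau': array([ 2.0000e-03, -6.5685e+01,  1.3360e+00, -4.0410e+01, -6.0000e-02,
        4.2000e-02,  0.0000e+00]), 'tcp_pos': array([ 0.217, -0.612,  0.222]), 'tool_rot': array([-0.001,  0.986,  0.17 , -0.   ]), 'ft_force': array([-0.241,  0.44 ,  0.564]), 'wrist_torque': array([ 0.023, -0.016, -0.004]), 'finger_force': np.float64(0.0), 'gripper_width': np.float64(0.087)}
```

View pics/scene0.png

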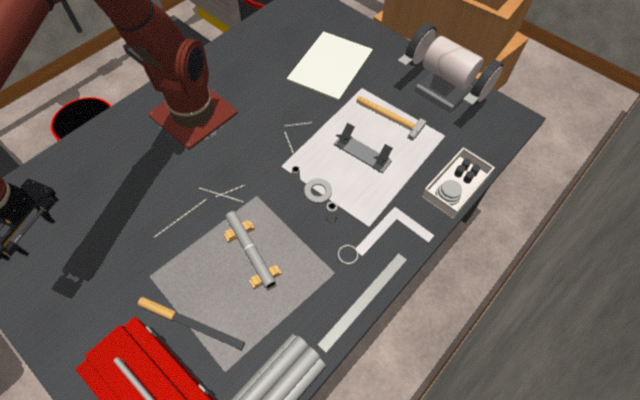

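View pics/side0.png

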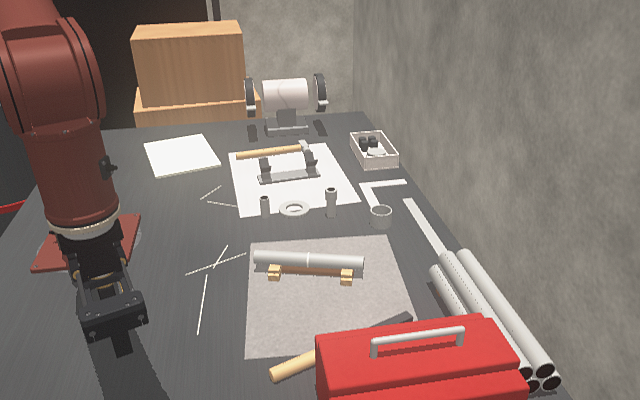

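The scene view shows the pipe from (233,215) to (270,283) with its ring near (250,246). The saddles are around (362,150), the flange at (318,190) and a stub at (332,207). In the side view the taller stub with the collar is at (331,200) and the plain stub at (265,205). I'll enlarge these areas to measure them.

```bash
python3 - <<'E'
import cv2, numpy as np
s=cv2.imread('pics/scene0.png'); d=cv2.imread('pics/side0.png')
def c(im,u,v,w,h,k): return cv2.resize(im[v:v+h,u:u+w],None,fx=k,fy=k,interpolation=cv2.INTER_CUBIC)
# scene: origin(210,110), 200x... x4
a=c(s,280,110,120,110,3.3); b=c(s,210,200,80,100,3.63); 
e=c(d,240,140,130,90,3); f=c(d,240,235,140,60,2.8)
W=800;out=np.zeros((600,W,3),np.uint8)
for im,x,y in((a,0,0),(b,400,0),(e,0,363),(f,400,370)):
    h,w=im.shape[:2]; h=min(h,600-y); w=min(w,W-x); out[y:y+h,x:x+w]=im[:h,:w]
cv2.imwrite('pics/crops0.png',out)
E
```

```text
(no output)
```

View pics/crops0.png

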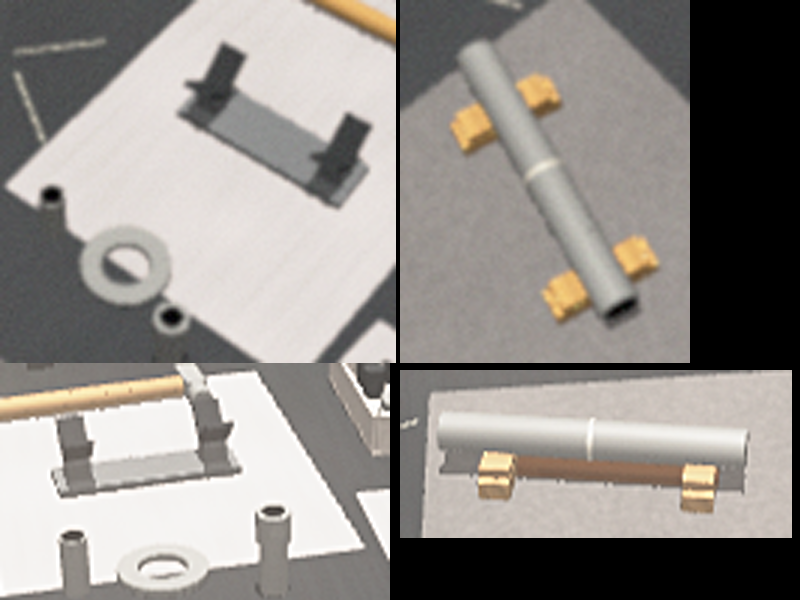

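Crop readings: the ring is at scene (248.6,246.3). The pipe ends are at (230.7,213.8) and (269.2,284). The saddle plate corners are at about (334,144), (383,172) and (391,161.5). The collared stub's rim is at (331.8,206.4) and the plain one's at (295.8,169.1).

```bash
python3 - <<'E'
from h import *
d=cap('scene')
for n,u,v,z in [('ring',248.6,246.3,.038),('endA',230.7,213.8,.035),('endB',269.2,284,.035),('p1',334,144,.01),('p2',383,172,.01),('p3',391.2,161.5,.01),('branch',331.8,206.4,.085),('plain',295.8,169.1,.06),('flange',318,190.5,.01)]:
    print(n,np.round(onz(d,u,v,z),4))
s=telemetry.state()
print(s['tcp_pos'],s['tool_rot'])
# side-view checks
d=cap('side')
for n,u,v,z in [('branch',240+273/3,140+(510-363)/3,.085),('ring',240+190/2.8,235+70/2.8,.038),('pA',240+58/3,140+(485-363)/3,.01),('pB',240+240/3,140+(465-363)/3,.01)]: print(n,np.round(onz(d,u,v,z),4))
E
```

```text
ring [ 0.5454 -0.2333  0.038 ]
endA [ 0.4249 -0.1947  0.035 ]
endB [ 0.6706 -0.2732  0.035 ]
p1 [0.4693 0.2349 0.01  ]
p2 [0.6647 0.2571 0.01  ]
p3 [0.6588 0.3093 0.01  ]
branch [0.6524 0.0103 0.085 ]
plain [0.4696 0.047  0.06  ]
flange [0.5547 0.0587 0.01  ]
[ 0.21710722 -0.61236768  0.22200795] [-4.87927964e-04  9.85523680e-01  1.69537074e-01 -1.32837153e-04]
branch [0.6511 0.0097 0.085 ]
ring [ 0.5478 -0.2406  0.038 ]
pA [0.4636 0.2477 0.01  ]
pB [0.661  0.2556 0.01  ]
```

```bash
python3 -m creep '[[2,2.5,2,-3],[4.5,5,4,-6],[7,8,5,-9],[9,10.5,5,-11],[11,12.5,5,-12.4]]' 1 && python3 -m creep '[[2.2,2.5,0,-2.5],[4.4,5,0,-5],[6.6,7.5,0,-7.5],[8.8,10,0,-10],[11,12.5,0,-12.4]]' && python3 -m creep '[[2.2,2.5,-1,-2.5],[4.4,5,-2,-5],[6.6,7.5,-3,-7.5],[10.9,12.7,-5,-12.4],[10.9,12.7,-5,-12.4]]' && python3 -m creep '[[0,0,0,0],[0,0,0,0]]'
python3 - <<'E'
from h import *
d=cap('wrist','wrist1.png'); s=telemetry.state(); print(s['tcp_pos'],s['tool_rot'],s['qpos'],np.round(d['world_from_camera'],3).tolist())
E
```

```text
clock: 0.67
tcp_pos: [0.3289, -0.4857, 0.2737]
tool_rot: [0.001, 0.998, 0.062, 0.001]
ft_force: [0.3, -0.4, 0.2]
gripper_width: 0.0871
finger_force: 0.0
clock: 1.08
tcp_pos: [0.438, -0.3612, 0.2727]
tool_rot: [0.0, 0.999, -0.047, 0.0]
ft_force: [0.1, 0.1, -0.7]
gripper_width: 0.0867
finger_force: 0.0
clock: 1.5
tcp_pos: [0.5478, -0.2321, 0.2215]
tool_rot: [-0.001, 0.988, -0.155, -0.0]
ft_force: [0.8, -0.7, -0.5]
gripper_width: 0.0874
finger_force: 0.0
clock: 1.67
tcp_pos: [0.5469, -0.2335, 0.2217]
tool_rot: [-0.0, 0.988, -0.152, -0.001]
ft_force: [0.3, -2.1, 0.3]
gripper_width: 0.0871
finger_force: 0.0
[ 0.54611881 -0.23550754  0.22226878] [ 8.63203758e-05  9.88226371e-01 -1.52998307e-01 -3.86787912e-04] [ 0.51883031  0.23415516 -0.22122811  1.59508557  0.05289029  1.31893748
 -1.58777745] [[-0.3, -0.916, -0.265, 0.618], [-0.954, 0.289, 0.083, -0.256], [0.0, 0.278, -0.961, 0.384], [0.0, 0.0, 0.0, 1.0]]
```

View pics/wrist1.png

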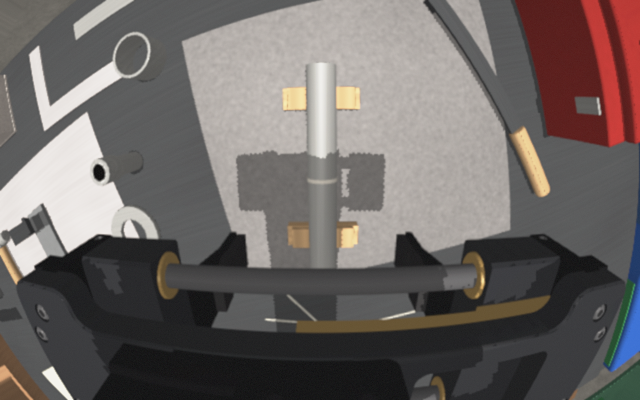

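The wrist view shows the pipe running vertically, with its far end at (321,64) and the ring at (321.5,181). The file and red toolbox are well clear. Next I'll measure the pipe edges and the ring.

```bash
python3 - <<'E'
from h import *
d=cap('wrist'); g=cv2.cvtColor(d['frame'],cv2.COLOR_RGB2GRAY).astype(int)
for v in (75,130,145,170,181,190,210): print(v,g[v,296:350].tolist())
print('col',g[172:192,318:326].mean(1).round().tolist(), g[56:72,318:326].mean(1).round().tolist())
E
```

```text
75 [178, 179, 184, 185, 185, 182, 166, 143, 135, 147, 160, 170, 177, 185, 192, 199, 207, 214, 219, 227, 234, 238, 239, 238, 234, 230, 224, 218, 209, 201, 194, 190, 183, 178, 172, 161, 150, 158, 176, 182, 183, 186, 187, 186, 186, 186, 183, 181, 179, 181, 181, 183, 183, 184]
130 [192, 193, 191, 185, 183, 181, 184, 177, 150, 139, 152, 164, 175, 184, 189, 193, 200, 209, 215, 220, 226, 232, 235, 234, 231, 226, 220, 214, 204, 196, 192, 186, 180, 174, 169, 163, 151, 142, 156, 171, 175, 176, 177, 180, 180, 180, 178, 176, 175, 173, 174, 177, 179, 179]
145 [184, 184, 184, 183, 183, 182, 184, 180, 158, 145, 149, 160, 171, 183, 186, 178, 184, 203, 214, 219, 225, 230, 232, 233, 231, 226, 220, 213, 203, 196, 192, 185, 181, 175, 169, 163, 151, 143, 153, 171, 180, 183, 183, 182, 182, 183, 184, 184, 184, 182, 181, 181, 180, 180]
170 [108, 110, 109, 110, 111, 112, 112, 110, 110, 110, 112, 117, 120, 124, 128, 128, 127, 130, 134, 137, 138, 141, 143, 143, 141, 139, 134, 131, 125, 122, 119, 117, 115, 113, 110, 110, 105, 104, 103, 107, 110, 112, 111, 110, 114, 133, 161, 173, 175, 174, 174, 175, 161, 123]
1
[... 381 characters left out ...]
8, 141, 141, 142, 141, 137, 133, 130, 125, 122, 120, 117, 116, 112, 109, 107, 106, 103, 100, 105, 108, 110, 107, 106, 110, 136, 165, 174, 173, 174, 173, 158, 121, 107]
210 [108, 109, 109, 109, 108, 107, 109, 110, 112, 111, 110, 114, 117, 121, 124, 125, 127, 129, 131, 136, 140, 139, 138, 139, 139, 136, 132, 127, 126, 122, 119, 117, 116, 112, 110, 108, 106, 100, 101, 105, 109, 107, 105, 109, 129, 156, 174, 178, 178, 176, 166, 146, 134, 143]
col [135.0, 134.0, 134.0, 134.0, 134.0, 134.0, 135.0, 144.0, 161.0, 174.0, 176.0, 161.0, 143.0, 134.0, 134.0, 134.0, 134.0, 134.0, 134.0, 133.0] [182.0, 182.0, 182.0, 183.0, 181.0, 177.0, 188.0, 220.0, 225.0, 225.0, 225.0, 225.0, 225.0, 224.0, 225.0, 224.0]
```

```bash
python3 - <<'E'
from h import *
d=cap('wrist')
a=onz(d,318,75,.035,1); c=onz(d,319,145,.035,1); b=onz(d,319.4,181.3,.035,1); r=onz(d,319.3,181.3,.052,1)
e=onz(d,318,62,.045,1)
print(a,c,b,r,e,np.degrees(np.arctan2(*(a-b)[1::-1])),np.linalg.norm((e-r)[:2]))
s=telemetry.state();print(s['tcp_pos']); q=s['tool_rot'];print(2*np.degrees(np.arctan2(q[2],q[1])))
E
```

```text
[ 0.6597312 -0.2706217  0.035    ] [ 0.58377491 -0.24742065  0.035     ] [ 0.54357276 -0.23498606  0.035     ] [ 0.5471453  -0.23605187  0.052     ] [ 0.67238039 -0.27473947  0.045     ] -17.055215251277986 0.1310746314363411
[ 0.54559962 -0.23718296  0.2228802 ]
-17.781076490387896
```

```bash
python3 -m creep '[[0,-0.1,-4,0.6],[0,-0.1,-8,0.6],[0,-0.1,-11.5,0.6],[0,-0.1,-14,0.6],[0,-0.1,-16,0.6]]' 1 && python3 -m creep '[[0,0,-1.5,0],[0,0,-3,0],[0,0,-4,0],[0,0,-4.5,0],[0,0,-4.5,0]]' && python3 -m creep '[[0,0,0,0],[0,0,0,0],[0,0,0,0],[0,0,0,0],[0,0,0,0]]' -1 45 && python3 -m creep '[[0,0,0,0],[0,0,0,0],[0,0,0,0],[0,0,0,0],[0,0,0,0]]'
```

```text
clock: 2.23
tcp_pos: [0.5443, -0.2381, 0.0604]
tool_rot: [0.0, 0.989, -0.15, -0.001]
ft_force: [-0.2, 0.0, -0.2]
gripper_width: 0.0872
finger_force: 0.0
clock: 2.65
tcp_pos: [0.5454, -0.2373, 0.0169]
tool_rot: [-0.0, 0.989, -0.149, -0.001]
ft_force: [-0.8, 0.3, 0.3]
gripper_width: 0.0869
finger_force: 0.0
clock: 3.07
tcp_pos: [0.5466, -0.2367, 0.0181]
tool_rot: [0.0, 0.989, -0.148, 0.0]
ft_force: [-0.6, 0.4, 1.3]
gripper_width: 0.0616
finger_force: 0.0
clock: 3.48
tcp_pos: [0.5464, -0.2361, 0.0175]
tool_rot: [-0.0, 0.989, -0.148, 0.0]
ft_force: [0.5, 2.7, 0.2]
gripper_width: 0.0329
finger_force: 45.0
```

```bash
python3 -m creep '[[0,0,1.5,0],[0,0,4,0],[0,0,7.5,0],[0,0,11,0],[0,0,14.5,0]]' && python3 -m creep '[[0,1,3,0],[0,3,6,1],[0,6,7.5,3],[0,9,8,5],[0,12.5,8,7]]'  && python3 -m creep '[[0,3.5,0,2],[0,7,0,4],[0,10.5,0,6],[0,14,0,8],[0,17.5,0,10]]' && python3 -m creep '[[0,3.5,0,2],[0,7,0,4],[0.5,10.5,0,6],[1,14,0,6.6],[1.7,17.5,0,6.6]]' && python3 -m creep '[[0,2,0,0],[0,3.2,0,0],[0,3.3,0,0],[0,3.3,0,0],[0,3.3,0,0]]' && python3 - <<'E'
from h import *
d=cap('wrist','wrist2.png'); s=telemetry.state(); print(s['tcp_pos'],s['tool_rot'],s['qpos'],s['ft_force'])
E
```

```text
clock: 3.9
tcp_pos: [0.5453, -0.2363, 0.1632]
tool_rot: [-0.0, 0.989, -0.148, -0.001]
ft_force: [1.1, -1.1, -4.0]
gripper_width: 0.033
finger_force: 45.0
clock: 4.32
tcp_pos: [0.5464, -0.1117, 0.244]
tool_rot: [0.0, 0.996, -0.088, 0.001]
ft_force: [1.3, 0.6, -3.9]
gripper_width: 0.0328
finger_force: 45.0
clock: 4.73
tcp_pos: [0.5454, 0.0648, 0.2419]
tool_rot: [0.0, 1.0, 0.0, -0.001]
ft_force: [0.7, 0.4, -4.4]
gripper_width: 0.0329
finger_force: 45.0
clock: 5.15
tcp_pos: [0.5626, 0.2397, 0.2419]
tool_rot: [0.0, 0.998, 0.057, -0.001]
ft_force: [1.2, -0.4, -4.3]
gripper_width: 0.0332
finger_force: 45.0
clock: 5.57
tcp_pos: [0.5636, 0.2694, 0.2422]
tool_rot: [0.001, 0.998, 0.056, -0.0]
ft_force: [-0.2, -1.3, -4.8]
gripper_width: 0.0333
finger_force: 45.0
[0.56377944 0.26916661 0.24239125] [ 6.65502406e-04  9.98451064e-01  5.56329912e-02 -3.81602266e-06] [-0.06596902  0.32838295 -0.57594488  1.47565908  0.18062335  1.39122865
 -2.10932346] [ 0.46221458 -0.1666404  -4.03953851]
```

View pics/wrist2.png

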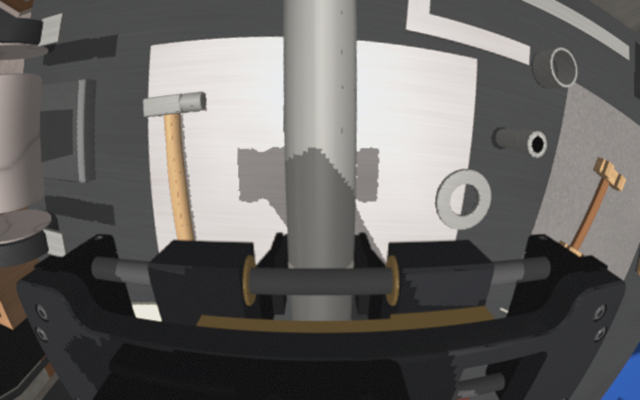

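The pipe now hides the saddles. I'll back off and turn about 85° so that both V's appear on either side of the pipe.

```bash
python3 -m creep '[[0,-4,0,7],[0,-8,0,14],[0,-12,0,21],[0,-16,0,28],[0,-20,0,35]]' && python3 -m creep '[[0,0,0,7],[0,0,0,14],[0,0,0,21],[0,0,0,28],[0,0,0,35]]' && python3 -m creep '[[0,0,0,7],[0,0,0,14],[0,0,0,15],[0,0,0,15],[0,0,0,15]]' && python3 - <<'E'
from h import *
d=cap('wrist','wrist3.png'); s=telemetry.state(); print(s['tcp_pos'],s['tool_rot'],s['qpos'],s['ft_force'])
E
```

```text
clock: 6.03
tcp_pos: [0.563, 0.0774, 0.2429]
tool_rot: [0.001, 0.941, 0.339, 0.0]
ft_force: [-0.5, -0.9, -3.9]
gripper_width: 0.033
finger_force: 45.0
clock: 6.45
tcp_pos: [0.5633, 0.079, 0.2428]
tool_rot: [0.001, 0.795, 0.606, -0.0]
ft_force: [0.6, 0.2, -4.0]
gripper_width: 0.0331
finger_force: 45.0
clock: 6.87
tcp_pos: [0.5634, 0.0801, 0.2427]
tool_rot: [0.0, 0.712, 0.702, -0.0]
ft_force: [0.4, 0.6, -3.8]
gripper_width: 0.033
finger_force: 45.0
[0.56338506 0.08040072 0.24264259] [ 1.86281885e-04  7.12135594e-01  7.02041920e-01 -5.80354738e-05] [ 0.35423981  0.21986587 -0.66600216  1.60919343  0.13862415  1.36036298
 -0.34335974] [ 0.9181286  -1.00300513 -4.5571207 ]
```

View pics/wrist3.png

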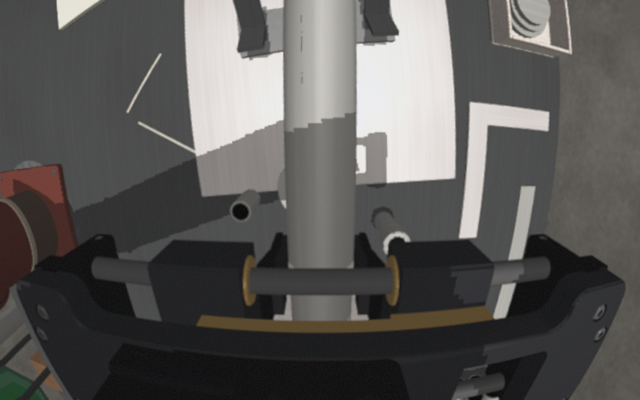

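Both V's are on either side of the pipe, at (260,25) and (380,25), but too near the picture's top edge. I'll go 11 cm closer.

```bash
python3 -m creep '[[0,4,0,0],[0,8,0,0],[0,11,0,0],[0,11,0,0],[0,11,0,0]]' && python3 -m creep '[[0,0,0,0],[0,0,0,0]]' && python3 - <<'E'
from h import *
d=cap('wrist'); im=d['frame'][:,:,::-1]; cv2.imwrite('pics/wrist4.png',im)
cv2.imwrite('pics/w4c.png',cv2.resize(im[60:220,220:420],None,fx=3.75,fy=3.75,interpolation=cv2.INTER_CUBIC))
s=telemetry.state(); print(s['tcp_pos'],s['tool_rot'])
np.save('w4.npy',d,allow_pickle=True)
E
```

```text
clock: 7.33
tcp_pos: [0.5627, 0.1938, 0.2425]
tool_rot: [-0.0, 0.71, 0.704, 0.0]
ft_force: [-0.0, -1.4, -4.1]
gripper_width: 0.0334
finger_force: 45.0
clock: 7.5
tcp_pos: [0.5638, 0.1896, 0.2424]
tool_rot: [0.0, 0.712, 0.703, -0.0]
ft_force: [0.2, 0.2, -4.6]
gripper_width: 0.0327
finger_force: 45.0
[0.56378939 0.18958069 0.24243867] [ 2.50610637e-04  7.11614307e-01  7.02570236e-01 -2.81555426e-04]
```

View pics/w4c.png

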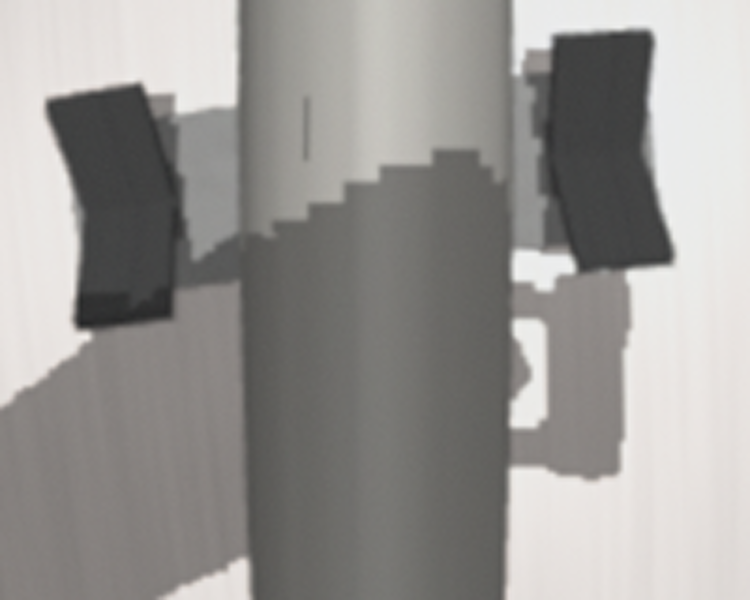

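Both V's are clear. Left V tip edges in the crop: (47,101)-(140,85) and (77,327)-(173,317). Right V tip edges: (553,36)-(652,31) and (580,271)-(672,262). These are all at z≈0.067.

```bash
python3 - <<'E'
from h import *
d=np.load('w4.npy',allow_pickle=True).item()
P=lambda u,v,z=.067: onz(d,220+u/3.75-.37,60+v/3.75-.37,z,1)
L=[P(47,101),P(140,85),P(77,327),P(173,317)];R=[P(553,36),P(652,31),P(580,271),P(672,262)]
print(np.round(L,4),np.round(R,4))
l,r=np.mean(L,0),np.mean(R,0);print(l,r,(l+r)/2,np.linalg.norm(r-l),np.degrees(np.arctan2(*(r-l)[1::-1])))
for q in (L,R):
  w=(q[0]+q[1]-q[2]-q[3])/2; print(np.linalg.norm(w),np.degrees(np.arctan2(-w[0],w[1])))
s=telemetry.state(); print(s['tcp_pos'])
E
```

```text
[[0.4665 0.3008 0.067 ]
 [0.4947 0.3035 0.067 ]
 [0.473  0.2327 0.067 ]
 [0.5024 0.2346 0.067 ]] [[0.6138 0.3156 0.067 ]
 [0.6431 0.3183 0.067 ]
 [0.6215 0.2465 0.067 ]
 [0.6493 0.2497 0.067 ]]
[0.48414202 0.26787794 0.067     ] [0.63192428 0.28251    0.067     ] [0.55803315 0.27519397 0.067     ] 0.14850485530396934 5.654476462589447
0.06883125799244705 5.920857470462559
0.06918808082575456 5.770727376151753
[0.56378939 0.18958069 0.24243867]
```

Saddle centre is (0.558, 0.275) at 5.7°. Now turning back by −83.6° and lining up above it.

```bash
python3 -m creep '[[0,2,0,-7],[-0.2,4,0,-14],[-0.4,6,0,-21],[-0.6,8,0,-28],[-0.6,8.5,0,-35]]' && python3 -m creep '[[0,0,0,-7],[0,0,0,-14],[0,0,0,-21],[0,0,0,-28],[0,0,0,-35]]' && python3 -m creep '[[0,0,0,-7],[0,0,0,-13.6],[0,0,0,-13.6],[0,0,-3,-13.6],[0,0,-6,-13.6]]' && python3 -m creep '[[0,0,-3,0],[0,0,-5,0],[0,0,-6.5,0],[0,0,-6.5,0],[0,0,-6.5,0]]' && python3 - <<'E'
from h import *
s=telemetry.state(); print(s['tcp_pos'],s['tool_rot'],s['ft_force'],s['wrist_torque'],s['qpos'])
a=cap('scene')['frame'][100:220,290:430]; b=cap('side')['frame'][130:220,230:350]
f=lambda i,k:cv2.resize(i[:,:,::-1],None,fx=k,fy=k,interpolation=cv2.INTER_CUBIC)
a=f(a,3);b=f(b,3); o=np.zeros((360,780,3),np.uint8); o[:,:420]=a; o[:270,420:]=b; cv2.imwrite('pics/hover.png',o)
E
```

```text
clock: 7.97
tcp_pos: [0.5564, 0.2789, 0.2427]
tool_rot: [-0.001, 0.89, 0.455, 0.0]
ft_force: [-0.7, 0.3, -4.5]
gripper_width: 0.033
finger_force: 45.0
clock: 8.38
tcp_pos: [0.5579, 0.2748, 0.2425]
tool_rot: [0.0, 0.986, 0.165, 0.0]
ft_force: [-0.7, 0.7, -4.7]
gripper_width: 0.0331
finger_force: 45.0
clock: 8.8
tcp_pos: [0.5589, 0.2761, 0.1839]
tool_rot: [-0.001, 0.999, 0.052, 0.002]
ft_force: [0.3, -0.4, -5.1]
gripper_width: 0.033
finger_force: 45.0
clock: 9.22
tcp_pos: [0.5573, 0.2753, 0.1173]
tool_rot: [0.0, 0.999, 0.052, -0.001]
ft_force: [-0.5, 0.2, -2.2]
gripper_width: 0.0331
finger_force: 45.0
[0.55734591 0.27526425 0.11725762] [ 2.50226601e-04  9.98665726e-01  5.16358757e-02 -6.64280017e-04] [-0.5105001   0.15936932 -2.23273478] [ 0.00157047 -0.00967729  0.01971851] [-0.1225392   0.40064586 -0.51406097  1.64021285  0.2106522   1.15774564
 -2.15541654]
```

View pics/hover.png

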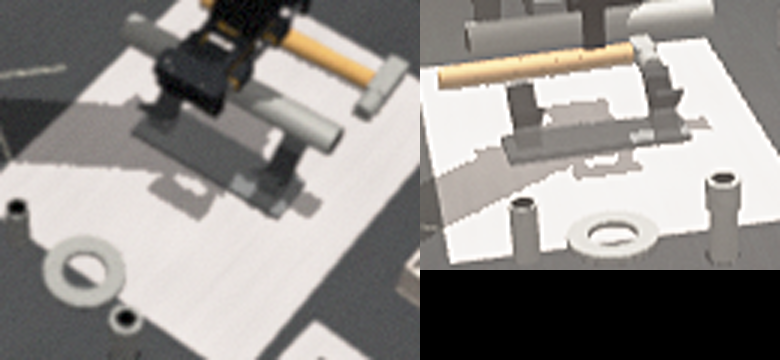

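The pipe hovers parallel above both V's, overhanging each end about equally. Now lowering it.

```bash
python3 -m creep '[[0,0,-1.5,0],[0,0,-3,0],[0,0,-4.5,0],[0,0,-5.7,0],[0,0,-6.3,0]]' && python3 -m creep '[[0,0,-0.2,0],[0,0,-0.4,0],[0,0,-0.6,0],[0,0,-0.7,0],[0,0,-0.7,0]]' && python3 - <<'E'
from h import *
F=[]
for i in range(4):
    cap('side'); s=telemetry.state(); F.append(np.r_[s['tcp_pos'],s['ft_force'],s['wrist_torque']])
print(np.mean(F,0).round(4))
E
```

```text
clock: 9.73
tcp_pos: [0.5575, 0.2759, 0.0541]
tool_rot: [0.0, 0.999, 0.051, 0.0]
ft_force: [-0.3, -0.7, -3.7]
gripper_width: 0.0329
finger_force: 45.0
clock: 10.15
tcp_pos: [0.5577, 0.2762, 0.0479]
tool_rot: [-0.0, 0.999, 0.051, 0.0]
ft_force: [-0.6, -0.6, -4.0]
gripper_width: 0.0331
finger_force: 45.0
[ 5.5760e-01  2.7620e-01  4.7900e-02  2.6130e-01 -2.8000e-02 -4.2456e+00
  3.5600e-02 -9.0000e-04 -3.3300e-02]
```

```bash
for k in 1 2; do :; done; python3 -m creep '[[0,0,-0.1,0],[0,0,-0.2,0],[0,0,-0.2,0],[0,0,-0.2,0]]' && python3 -m creep '[[0,0,-0.1,0],[0,0,-0.2,0],[0,0,-0.2,0],[0,0,-0.2,0]]' && python3 -m creep '[[0,0,-0.1,0],[0,0,-0.2,0],[0,0,-0.2,0],[0,0,-0.2,0]]'
```

```text
clock: 10.68
tcp_pos: [0.5573, 0.276, 0.0454]
tool_rot: [0.0, 0.999, 0.051, -0.0]
ft_force: [-0.0, 0.3, -4.8]
gripper_width: 0.0333
finger_force: 45.0
clock: 11.02
tcp_pos: [0.5574, 0.276, 0.0435]
tool_rot: [0.0, 0.999, 0.051, -0.0]
ft_force: [0.6, 0.2, -3.9]
gripper_width: 0.033
finger_force: 45.0
clock: 11.35
tcp_pos: [0.5579, 0.2755, 0.0422]
tool_rot: [0.0, 0.999, 0.051, 0.0]
ft_force: [-1.5, -4.5, 5.1]
gripper_width: 0.0329
finger_force: 45.0
```

Contact is at z≈42.5 mm with a push towards −y, so I'll ease y by −1 mm and settle.

```bash
python3 -m creep '[[0,-0.05,0,0],[0,-0.1,0,0],[0,-0.1,0,0],[0,-0.1,-0.05,0],[0,-0.1,-0.05,0]]' && python3 -m creep '[[0,0,-0.05,0],[0,0,-0.05,0]]' && python3 - <<'E'
from h import *
F=[]
for i in range(4):
    cap('side'); s=telemetry.state(); F.append(np.r_[s['tcp_pos'],s['ft_force'],s['wrist_torque']])
print(np.mean(F,0).round(4))
E
```

```text
clock: 11.77
tcp_pos: [0.558, 0.2753, 0.0419]
tool_rot: [-0.0, 0.999, 0.051, 0.001]
ft_force: [-0.9, -2.9, 8.1]
gripper_width: 0.0329
finger_force: 45.0
clock: 11.93
tcp_pos: [0.5581, 0.2753, 0.0418]
tool_rot: [-0.0, 0.999, 0.051, 0.001]
ft_force: [-2.4, -3.6, 12.0]
gripper_width: 0.0331
finger_force: 45.0
[ 0.5581  0.2752  0.0418 -2.2985 -3.6772 12.3163 -0.8045  0.5731 -0.1869]
```

```bash
python3 -m creep '[[0,0,0,0],[0,0,0,0],[0,0,0,0],[0,0,0,0],[0,0,0,0]]' 0.4 && python3 -m creep '[[0,0,1,0],[0,0,3,0],[0,0,6,0],[0,0,10,0],[0,0,14,0]]' && python3 -m creep '[[0,-4,2,0],[0,-8,4,0],[0,-12,4,0],[0,-16,4,0],[0,-20,4,0]]' 1 && python3 - <<'E'
from h import *
a=cap('scene')['frame'][100:220,290:430]; b=cap('side')['frame'][130:220,230:350]
f=lambda i,k:cv2.resize(i[:,:,::-1],None,fx=k,fy=k,interpolation=cv2.INTER_CUBIC)
a=f(a,3);b=f(b,3); o=np.zeros((360,780,3),np.uint8); o[:,:420]=a; o[:270,420:]=b; cv2.imwrite('pics/seated.png',o)
print(telemetry.state()['qpos'])
E
```

```text
clock: 12.55
tcp_pos: [0.5572, 0.2753, 0.0402]
tool_rot: [-0.0, 0.999, 0.051, -0.0]
ft_force: [-0.4, -0.5, 0.3]
gripper_width: 0.0567
finger_force: 0.0
clock: 12.97
tcp_pos: [0.5566, 0.275, 0.1822]
tool_rot: [0.0, 0.999, 0.051, -0.001]
ft_force: [1.6, -0.4, -0.2]
gripper_width: 0.0608
finger_force: 0.0
clock: 13.38
tcp_pos: [0.5573, 0.0742, 0.2221]
tool_rot: [-0.0, 0.999, 0.051, 0.001]
ft_force: [1.7, -0.6, 0.1]
gripper_width: 0.084
finger_force: 0.0
[ 0.18045824  0.18530143 -0.43189577  1.66637451  0.0837685   1.30750241
 -1.74628074]
```

View pics/seated.png

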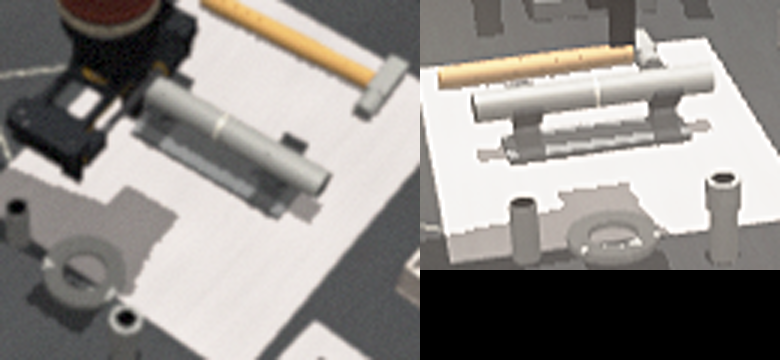

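The pipe lies in both V's with its ring at about mid-span. I'll check the ring with the wrist camera, now that the view is clear.

```bash
python3 -m creep '[[0,0,2,7],[0,0,2,14],[0,0,2,21],[0,0,2,28],[0,0,2,35]]' && python3 -m creep '[[0,2,0,7],[0,4,0,14],[0,6,0,21],[0,8,0,28],[0,10,0,35]]' && python3 -m creep '[[0,1,0,7],[0,2,0,14],[0,2,0,14],[0,2,0,14],[0,2,0,14]]' && python3 - <<'E'
from h import *
d=cap('wrist'); np.save('w5.npy',d,allow_pickle=True); im=d['frame'][:,:,::-1]; cv2.imwrite('pics/w5.png',im)
cv2.imwrite('pics/w5c.png',cv2.resize(im[50:210,220:420],None,fx=3.75,fy=3.75,interpolation=cv2.INTER_CUBIC))
s=telemetry.state(); print(s['tcp_pos'],s['tool_rot'])
E
```

```text
clock: 13.9
tcp_pos: [0.5574, 0.0761, 0.2414]
tool_rot: [0.0, 0.936, 0.352, 0.0]
ft_force: [0.3, 0.4, -0.6]
gripper_width: 0.087
finger_force: 0.0
clock: 14.32
tcp_pos: [0.5572, 0.177, 0.2413]
tool_rot: [0.0, 0.787, 0.617, 0.0]
ft_force: [1.0, 0.5, -0.1]
gripper_width: 0.0871
finger_force: 0.0
clock: 14.73
tcp_pos: [0.5576, 0.1949, 0.2408]
tool_rot: [0.0, 0.71, 0.704, -0.0]
ft_force: [0.4, 1.1, -0.4]
gripper_width: 0.0872
finger_force: 0.0
[0.55761998 0.19466386 0.24074488] [ 2.05156197e-04  7.09740372e-01  7.04463309e-01 -9.26428956e-05]
```

View pics/w5c.png

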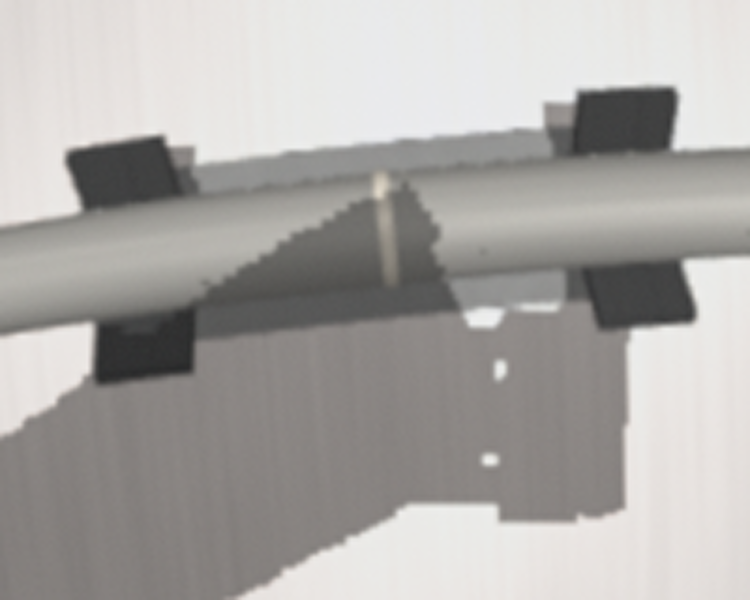

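The ring runs from (381,178) to (391,283) in the crop. Left V corners: (67,153), (163,137), (96,382), (193,371). Right V corners: (577,92), (677,87), (601,327), (695,318).

```bash
python3 - <<'E'
from h import *
d=np.load('w5.npy',allow_pickle=True).item()
P=lambda u,v,z=.067: onz(d,220+u/3.75-.37,50+v/3.75-.37,z,1)
l=np.mean([P(67,153),P(163,137),P(96,382),P(193,371)],0);r=np.mean([P(577,92),P(677,87),P(601,327),P(695,318)],0)
c=(l+r)/2;e=(r-l)/np.linalg.norm(r-l)
print(c,np.linalg.norm(r-l),np.degrees(np.arctan2(e[1],e[0])))
a,b=P(381,178,.059),P(391,283,.059); q=(a+b)/2
print('ring',a,b,q,'along',(q-c)@e,'ends',P(0,283,.059))
s=cap('scene'); 
for n,u,v in (('ring',290+220/3,100+128/3),): print(onz(s,u,v,.064))
E
```

```text
[0.55794456 0.27534421 0.067     ] 0.1487447736491026 5.812153966394509
ring [0.55738183 0.29015767 0.059     ] [0.56006023 0.25902491 0.059     ] [0.55872103 0.27459129 0.059     ] along 0.0006962343423773786 ends [0.44150096 0.26310384 0.059     ]
[0.5624352  0.27141421 0.064     ]
```

The ring is within 1 mm of mid-span at (0.5587, 0.2746), so the pipe is done. Next is the branch stub.

```bash
python3 -m creep '[[1.9,-3.6,0,0],[3.8,-7.2,0,0],[5.7,-10.8,0,0],[7.6,-14.4,0,0],[9.4,-18.4,0,0]]' && python3 -m creep '[[0,0,0,0],[0,0,0,0],[0,0,0,0]]' && python3 - <<'E'
from h import *
d=cap('wrist'); np.save('w6.npy',d,allow_pickle=True); im=d['frame'][:,:,::-1]; cv2.imwrite('pics/w6.png',im)
cv2.imwrite('pics/w6c.png',cv2.resize(im[80:240,220:420],None,fx=3.75,fy=3.75,interpolation=cv2.INTER_CUBIC))
s=telemetry.state(); print(s['tcp_pos'],s['tool_rot'])
E
```

```text
clock: 15.25
tcp_pos: [0.6511, 0.0112, 0.2407]
tool_rot: [0.0, 0.709, 0.705, -0.0]
ft_force: [0.9, 1.1, 0.2]
gripper_width: 0.0871
finger_force: 0.0
clock: 15.5
tcp_pos: [0.6503, 0.0135, 0.2405]
tool_rot: [-0.0, 0.709, 0.705, 0.0]
ft_force: [-0.7, 0.3, 1.1]
gripper_width: 0.0872
finger_force: 0.0
[0.65009606 0.01475763 0.24070694] [-2.71986654e-04  7.08094463e-01  7.06117639e-01  1.93480813e-04]
```

View pics/w6c.png

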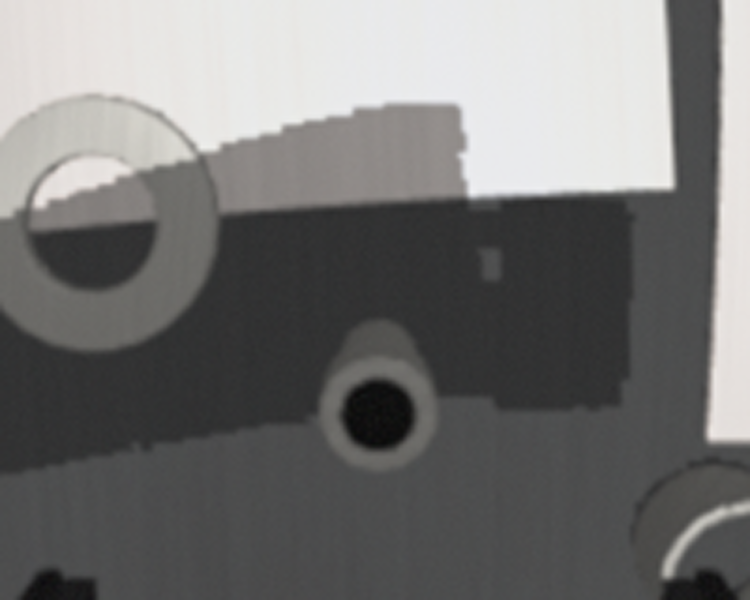

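The collared stub's rim is centred at (378,413) in the crop with radius 58. The flange is at upper left and the offcut at lower right.

```bash
python3 - <<'E'
from h import *
d=np.load('w6.npy',allow_pickle=True).item()
P=lambda u,v,z=.085: onz(d,220+u/3.75-.37,80+v/3.75-.37,z,1)
print(P(378,413),np.linalg.norm(P(320,413)-P(437,413)),'foot far edge',P(378,319,.053))
F=[]
for i in range(3): cap('side'); F.append(telemetry.state()['tcp_pos'])
print(np.mean(F,0))
E
```

```text
[0.64830362 0.01094812 0.085     ] 0.03299552053958899 foot far edge [0.64841364 0.0324958  0.053     ]
[0.65008077 0.01528693 0.24088872]
```

```bash
python3 -m creep '[[-0.2,-0.4,-4,0],[-0.2,-0.4,-8,0],[-0.2,-0.4,-11,0],[-0.2,-0.4,-13,0],[-0.2,-0.4,-13.5,0]]' && python3 -m creep '[[0,0,0,0],[0,0,0,0],[0,0,0,0],[0,0,0,0],[0,0,0,0]]' && python3 -m creep '[[0,0,0,0],[0,0,0,0],[0,0,0,0]]'
```

```text
clock: 16.12
tcp_pos: [0.6459, 0.0103, 0.1016]
tool_rot: [-0.002, 0.708, 0.707, -0.002]
ft_force: [-0.4, -0.2, 0.6]
gripper_width: 0.0872
finger_force: 0.0
clock: 16.53
tcp_pos: [0.6493, 0.0098, 0.107]
tool_rot: [0.001, 0.708, 0.706, 0.001]
ft_force: [0.6, 0.1, -0.3]
gripper_width: 0.0872
finger_force: 0.0
clock: 16.78
tcp_pos: [0.6486, 0.0096, 0.1058]
tool_rot: [0.0, 0.708, 0.706, 0.0]
ft_force: [-0.5, -0.5, -0.0]
gripper_width: 0.0869
finger_force: 0.0
```

```bash
python3 -m creep '[[0,0.1,-1.5,0],[0,0.1,-3,0],[0,0.1,-4.5,0],[0,0.1,-5.4,0],[0,0.1,-5.6,0]]' && python3 -m creep '[[0,0,0,0],[0,0,0,0],[0,0,0,0],[0,0,0,0]]' && python3 -m creep '[[0,0,0,0],[0,0,0,0],[0,0,0,0],[0,0,0,0],[0,0,0,0]]' -1 35 && python3 -m creep '[[0,0,0,0],[0,0,0,0],[0,0,0,0],[0,0,0,0],[0,0,0,0]]'
```

```text
clock: 17.2
tcp_pos: [0.6473, 0.0105, 0.0476]
tool_rot: [-0.001, 0.708, 0.706, -0.001]
ft_force: [-0.3, 0.0, 0.1]
gripper_width: 0.0871
finger_force: 0.0
clock: 17.53
tcp_pos: [0.6491, 0.0107, 0.0505]
tool_rot: [0.0, 0.708, 0.706, 0.0]
ft_force: [-0.3, 0.3, 0.5]
gripper_width: 0.087
finger_force: 0.0
clock: 17.95
tcp_pos: [0.6485, 0.0106, 0.0496]
tool_rot: [0.0, 0.708, 0.706, -0.0]
ft_force: [0.2, -0.5, -0.6]
gripper_width: 0.0614
finger_force: 0.0
clock: 18.37
tcp_pos: [0.6486, 0.0106, 0.0496]
tool_rot: [0.0, 0.708, 0.706, 0.0]
ft_force: [0.5, -0.0, -0.2]
gripper_width: 0.0332
finger_force: 34.9
```

```bash
python3 -m creep '[[0,0,1,0],[0,0,4,0],[0,0,8,0],[0,0,11,0],[0,0,14,0]]' && python3 -m creep '[[-1,2,0,0],[-2,5,0,0],[-3,8.5,0,0],[-4.2,12,0,0],[-5.4,15.5,0,0]]' && python3 -m creep '[[-1.2,3.5,0,0],[-2.4,7,0,0],[-3.3,9.5,0,0],[-3.6,10.7,0,0],[-3.6,10.9,0,0]]' && python3 -m creep '[[0,0,-1,0],[0,0,-2,0],[0,0,-3,0],[0,0,-3,0],[0,0,-3,0]]' && python3 -m creep '[[0,0,0,0],[0,0,0,0],[0,0,0,0],[0,0,0,0],[0,0,0,0]]'
```

```text
clock: 18.78
tcp_pos: [0.6483, 0.0108, 0.192]
tool_rot: [0.0, 0.708, 0.706, 0.0]
ft_force: [0.3, -0.8, -1.8]
gripper_width: 0.0331
finger_force: 34.9
clock: 19.2
tcp_pos: [0.5936, 0.1668, 0.1901]
tool_rot: [0.0, 0.708, 0.706, -0.0]
ft_force: [0.5, 0.4, -2.9]
gripper_width: 0.0333
finger_force: 34.9
clock: 19.62
tcp_pos: [0.5564, 0.2784, 0.1902]
tool_rot: [-0.001, 0.706, 0.708, 0.0]
ft_force: [0.2, 0.4, -1.4]
gripper_width: 0.0333
finger_force: 34.9
clock: 20.03
tcp_pos: [0.5584, 0.273, 0.1582]
tool_rot: [-0.0, 0.709, 0.705, -0.001]
ft_force: [0.0, 0.4, -2.5]
gripper_width: 0.0337
finger_force: 34.9
clock: 20.45
tcp_pos: [0.5586, 0.2747, 0.1598]
tool_rot: [0.0, 0.708, 0.706, 0.0]
ft_force: [0.5, -0.1, -2.7]
gripper_width: 0.033
finger_force: 34.9
```

Position is (0.5586, 0.2747), as wanted. Descend 1.9 cm to TCP 0.141, then check.

```bash
python3 -m creep '[[0,0,-0.7,0],[0,0,-1.3,0],[0,0,-1.7,0],[0,0,-1.9,0],[0,0,-1.9,0]]' && python3 -m creep '[[0,0,0,0],[0,0,0,0],[0,0,0,0],[0,0,0,0],[0,0,0,0]]' && python3 - <<'E'
from h import *
da,db=cap('scene'),cap('side'); np.save('fin.npy',[da,db],allow_pickle=True)
s=telemetry.state(); print(s['tcp_pos'],s['tool_rot'],s['ft_force'])
f=lambda i,k:cv2.resize(i[:,:,::-1],None,fx=k,fy=k,interpolation=cv2.INTER_CUBIC)
a=f(da['frame'][90:190,310:410],4);b=f(db['frame'][100:200,240:340],4)
cv2.imwrite('pics/final.png',np.hstack([a,b]))
E
```

```text
clock: 20.87
tcp_pos: [0.5581, 0.2744, 0.1395]
tool_rot: [-0.0, 0.708, 0.706, -0.001]
ft_force: [-0.3, 0.8, -2.3]
gripper_width: 0.0333
finger_force: 34.9
clock: 21.28
tcp_pos: [0.5586, 0.2747, 0.1407]
tool_rot: [0.0, 0.708, 0.706, 0.0]
ft_force: [-0.1, 0.2, -2.4]
gripper_width: 0.0332
finger_force: 34.9
[0.55854915 0.27464694 0.14063489] [1.87582940e-05 7.08142091e-01 7.06069951e-01 5.28125718e-05] [ 0.47986835  0.37462429 -2.37561392]
```

View pics/final.png

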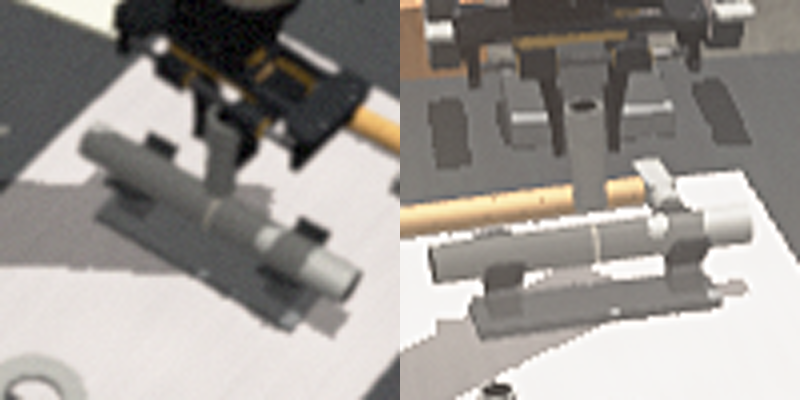

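In the side crop the foot is centred near (589,200) and the ring is at (595,243). The stub stands upright with a visible gap. I'll compare this with projections of the intended points.

```bash
python3 - <<'E'
from h import *
D=np.load('fin.npy',allow_pickle=True)
for d,o,off in ((D[0],(310,90),0),(D[1],(240,100),400)):
    T=np.linalg.inv(np.array(d['world_from_camera'])); f=foc(d)
    def pr(*p):
        c=T[:3,:3]@p+T[:3,3]; return np.round([(f*c[0]/c[2]+d['cx']-o[0]+.37)*4+off,(f*c[1]/c[2]+d['cy']-o[1]+.37)*4],1)
    x,y=.5587,.2746
    print('foot',pr(x,y,.091),'midbody',pr(x,y,.117),'ring axis',pr(x,y,.059),'dx5mm',pr(x+.005,y,.091))
img=cv2.imread('pics/final.png',0)
for v in (160,180,195): print(v,img[v,560:624:2].tolist())
print(img[238:250:4,575:615:2].tolist())
E
```

```text
foot [217.  186.7] midbody [220.2 166.2] ring axis [213.2 211.2] dx5mm [221.8 190. ]
foot [588.9 207.3] midbody [587.3 177. ] ring axis [590.8 243.9] dx5mm [595.1 206.8]
160 [118, 120, 120, 119, 116, 118, 125, 130, 129, 128, 131, 132, 132, 131, 130, 130, 129, 128, 128, 128, 128, 126, 121, 117, 117, 118, 119, 120, 119, 118, 118, 118]
180 [108, 106, 103, 101, 99, 104, 115, 125, 127, 128, 130, 131, 130, 130, 131, 132, 132, 131, 130, 128, 125, 124, 121, 134, 160, 179, 174, 172, 179, 189, 197, 203]
195 [232, 232, 231, 233, 240, 223, 170, 125, 121, 125, 128, 131, 131, 131, 131, 131, 131, 130, 128, 126, 124, 126, 126, 143, 174, 195, 188, 177, 175, 172, 169, 167]
[[150, 151, 150, 149, 148, 147, 145, 144, 154, 169, 181, 182, 166, 144, 137, 144, 147, 148, 147, 147], [148, 147, 146, 146, 146, 145, 144, 144, 153, 164, 181, 190, 173, 146, 135, 141, 142, 144, 144, 143], [144, 143, 142, 142, 141, 140, 139, 139, 143, 151, 173, 189, 172, 139, 128, 135, 137, 137, 137, 137]]
```

Projections and picture agree within about 1 mm once the ring's near surface is allowed for. Handing in.

```bash
python3 -m creep '[[0,0,0,0],[0,0,0,0],[0,0,0,0]]' && python3 -c "
from station import close_job
print(close_job())"
```

```text
clock: 21.63
tcp_pos: [0.5585, 0.2746, 0.1406]
tool_rot: [-0.0, 0.708, 0.706, -0.0]
ft_force: [1.0, 0.3, -2.1]
gripper_width: 0.0333
finger_force: 34.9
the job is handed in; nothing more can be done
None
```

The pipe lies in both V-saddles with its chalk ring within about 1 mm of midway, and I handed the job in at about 22 s with the arm holding the branch stub upright and still over the ring, its foot about 15 mm above the pipe; the hand-in returned no verdict.

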